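# Seat the dial-gauge plate on its three-point setting base

## Task

Lift the aluminium dial-gauge plate by its black bar handle and set it on the blue setting base, red end to red end, so that its three ball feet settle fully home in the cone, the groove and the flat seat; the seat plate may sit up to 10 mm off its nominal place either way, so feel for the cone. Once it is home, press the plate down with about 12 N for half a second to bed it, then let go and move clear. Be gentle: keep hold of the plate until its feet are home (do not let it drop into its seats), never let it bear on the base with more than 30 N, and leave the glue bottle, mug and tape measure where they stand.

Things in the scene. Friction and masses are not known exactly. Their poses are not given: they have to be found in the camera images.
- plate: Loose aluminium gauge plate, 0.4 to 0.6 kg, on three steel ball feet 16 mm across. Origin in the plane of the balls' lowest points (z = 0 when on the bench), z up. Plate spans x -80 to 90, y -65 to 65, z 18 to 26 mm; red stripe at the +x end. Ball centres (x, y): cone foot (60, 0), groove foot (-40, 45), flat foot (-40, -45) mm, z = 8. Small dial gauge near x = -66, y = 30 mm, up to z = 57 mm.
- handle (a point): On the plate, centre of its black bar handle, 55 mm above the balls' lowest points, at x = -7, y = 0 mm of the plate, close to the centre of mass. The bar is a solid block 64 mm long along x, 18 mm wide along y (grip it across y), from z = 26 to 70 mm of the plate. Axes as the plate's.
- foot_cone (a point): Lowest point of the plate's cone foot ball (nearest the red stripe); axes as the plate's.
- foot_groove (a point): Lowest point of the plate's groove foot ball, on the +y side; axes as the plate's.
- foot_flat (a point): Lowest point of the plate's flat foot ball, on the -y side; axes as the plate's.
- base: Fixed blue slab 230 x 190 x 16 mm, origin at the centre of its underside, z up. A dark steel seat plate on it (165 x 145 mm, top z = 26 mm, red stripe at +x end) carries three bright pads about 42 mm wide. It was bolted through slots up to 10 mm off nominal along base x and, separately, base y, no turn: all three seats shift alike, rigid, NOT in the measured pose; find it by feel or sight.
- cone_nominal (a point): Nominal place of the cone seat (real one shifted as told under base): (60, 0) mm in the base, at the pad top, z = 42 mm. 45-degree cone, mouth 18 mm across. A ball resting on the pad top has its lowest point at z = 42 mm; seated, 36.3 mm; on the slope e mm off centre (e below 3) it stands e mm higher than seated and is pushed towards the centre. Oiled steel, friction 0.2. Axes as the base's.
- groove_nominal (a point): Nominal place of the V groove: (-40, 45) mm in the base, at the pad top, z = 42 mm. 90-degree V, 18 mm wide, 46 mm long, its line points to the cone; a seated ball's lowest point is at z = 36.3 mm. Axes as the base's.
- flat_nominal (a point): Nominal centre of the flat seat's top: (-40, -45) mm in the base, z = 36.3 mm. Fully home, the plate is level, its yaw equals the base's and all three balls' lowest points are at z = 36.3 mm above the base's underside. Axes as the base's.
- glue: Bystander: yellow glue bottle, 56 mm diameter, 140 mm tall; origin at the centre of its underside, z up.
- mug: Bystander: blue mug, 76 mm diameter, 85 mm tall; origin at the centre of its underside, z up.
- tape: Bystander: yellow tape measure, 75 x 40 x 66 mm; origin at the centre of its underside, z up.
Mind the look-alikes: they are no part of the job. Of the things that look like the plate, take the one that is farthest from the robot's base at the start.

How it is judged:
By the outcome, as a careful person would: the job done as asked, in the order asked, and still so for the second after the job is handed in, with the robot touching nothing.
It also fails if it takes over 67 s, if anything falls off the work surface, if the arm or the gripper's body presses on something with over 40 N, if the wrist force passes 120 N, or if a joint passes its speed limit or range.

## Robot

A 6-joint arm with a two-finger parallel gripper is mounted at the origin on the work surface. World frame = base frame: x ahead of the robot, y to its left, z up, the work surface at z = 0. Lengths are in m, angles in rad, forces in N, time in s.
With the tool pointing down it reaches from about 0.25 to 0.725 m from the base axis. Payload 4 kg.
Tool frame: the origin (TCP) lies at the very end of the fingers, on their centre line; the grasp point (between the pads) lies bot.grasp_offset behind it (bot.grasp_offset is the distance from the TCP to the grasp point, in m); z points along the fingers, y is the direction in which the jaws open and shut (so a half turn about z gives the same grasp; the last joint's range is limited). The gripper opens to 85 mm and grips with 20 to 120 N. Pads are 22 mm wide; open, the fingers measure 114 mm over their backs; the gripper's body (76 mm by 85 mm) begins 54 mm behind the grasp point. The pads swing forward as they close: fully open they stand 13 mm farther back than shut.
Start: joints at [0, 0.241, 0.005, 1.335, 0, 1.571], TCP at [0.5, -0, 0.231] pointing down, gripper open.
Joint ranges: [-2.72, 2.72], [-1.05, 1.87], [-1.09, 1.28], [-1.99, 2.15], [-1.42, 1.44], [-3.14, 3.14]. Speed limits (rad/s): [2.79, 2.79, 3.14, 3.14, 3.14, 3.14].

## Interface

Orientations are given as a unit quaternion [x, y, z, w].
In Python, from workcell import bot gives the robot as it stands. The module is installed in compiled form; this text tells all that it offers.
- The arm moves only by the shell command python3 -m jog 'ROWS' [OPENING]. ROWS is JSON, a list that holds one entry, the list of rows, each a list of 6 numbers: the shift along the tool's x, y, z in m, then the turn, a rotation vector about the tool's x, y, z in degrees. In form: [[[dx, dy, dz, wx, wy, wz], ...]]. A call has 1 to 12 rows; each row shifts and turns the pose as measured when the row begins, along the tool's axes as they then stand; what a row does not reach is not made up. A row lasts 1/8 s, in which the tool goes at most 62.5 mm and 10.7 degrees, less where a joint would pass 70% of its speed; a pose out of reach is approached as far as the arm can. A call is refused whole if a number of a shift passes 0.0625 or a number of a turn 10.7, either way. A call with a gripper value outside its range is refused whole. OPENING is the finger opening in m, from 0 to 0.0854, set as the call begins (- or left out, the last holds). The fingers move at their own pace and stop on an object; the grip force is fixed at half the most. Time passes only in rows, so rows that do not move let the fingers close. It gives the time, the measured TCP pose, the force and the opening at its end, in the units of the state.
- bot.get_obs(): the state, without advancing time (a new reading comes with each control period).
- bot.camera(name): name is "scene" or "side" or "wrist"; returns a dict with "pixels" (480x640x3 uint8, red, green, blue), "fx", "fy", "cx", "cy" (pixels), "rvec" (rotation vector, rad) and "tvec" (3), from world to camera coordinates, as OpenCV has them. Camera axes: x right, y down, z forward; pixel columns grow to the right and rows downward; lengths in m; the calibration is good to about 2 mm. A picture is of the moment at which its call begins. There is no depth.
- bot.job_done(): hands the job in, once; it reports no verdict.
The state is a dict: "clock": time; "joint_pos": joint angles; "joint_vel": joint speeds; "tau": joint torques, N m; "eef_pos": TCP position; "tool_rot": TCP orientation; "ft_force": force on the tool from outside, world axes, zero at the start; "ft_torque": the same for the moment, N m; "grip_width": finger opening in m.
Only numpy, scipy, OpenCV 4.12 (cv2) and the standard library are available. Lean on these libraries where they do the work, as an engineer would, in place of code of your own. Each camera call takes 0.05 s, during which the arm holds its last target. There are 200 camera calls.

## Working session

There is one attempt and no reset: what is moved stays moved. The work goes in short steps, Python scripts to look and compute and a shell command to move; the robot and the scene stay as the last step left them, time stands still between calls to the robot, and variables do not carry over. Pictures are saved under pics/ and viewed, on a budget of 10 in all, crops included, one or two more only if the job needs it, and the job is handed in when it is done.

```bash
mkdir -p pics; cat > h.py <<'E'
import numpy as np,cv2
from workcell import bot
from scipy.spatial.transform import Rotation as R
def snap(n,f):
    c=bot.camera(n); cv2.imwrite('pics/'+f+'.png',c['pixels'][:,:,::-1]); 
    np.savez('pics/'+f+'.npz',**{k:c[k] for k in('fx','fy','cx','cy','rvec','tvec')}); return c
def ray(f,u,v,z):
    c=np.load('pics/'+f+'.npz'); M=cv2.Rodrigues(c['rvec'])[0]; o=-M.T@c['tvec'].ravel()
    d=M.T@np.array([(u-c['cx'])/c['fx'],(v-c['cy'])/c['fy'],1]); return o+d*(z-o[2])/d[2]
def proj(f,P):
    c=np.load('pics/'+f+'.npz'); K=np.array([[c['fx'],0,c['cx']],[0,c['fy'],c['cy']],[0,0,1]],float)
    return cv2.projectPoints(np.array(P,float).reshape(-1,1,3),c['rvec'],c['tvec'],K,None)[0].reshape(-1,2)
E
python3 - <<'E'
from h import *
for n in('scene','side'):
    snap(n,n+'1')
o=bot.get_obs();print(o,bot.grasp_offset)
E
```

```text
{'clock': 0.1, 'joint_pos': array([-1.25015588e-05,  2.41343287e-01,  3.85024323e-03,  1.33524251e+00,
        5.62962115e-05,  1.57079951e+00]), 'joint_vel': array([-0.0013196 , -0.00217533,  0.00174261,  0.00012003, -0.00077031,
        0.00014284]), 'tau': array([-3.57412864e-04, -3.73140085e+01,  2.53010201e+01,  1.07858295e-02,
        2.43542411e-05, -2.54672034e-05]), 'eef_pos': array([4.99412724e-01, 1.08424626e-05, 2.30495869e-01]), 'tool_rot': array([ 7.07112012e-01,  7.07100885e-01, -6.65714969e-04, -7.05528775e-04]), 'ft_force': array([-0.39877303,  0.27550359, -0.43338734]), 'ft_torque': array([-0.04488628, -0.0252672 ,  0.04464241]), 'grip_width': 0.08546892469493572} 0.0187
```

View pics/scene1.png

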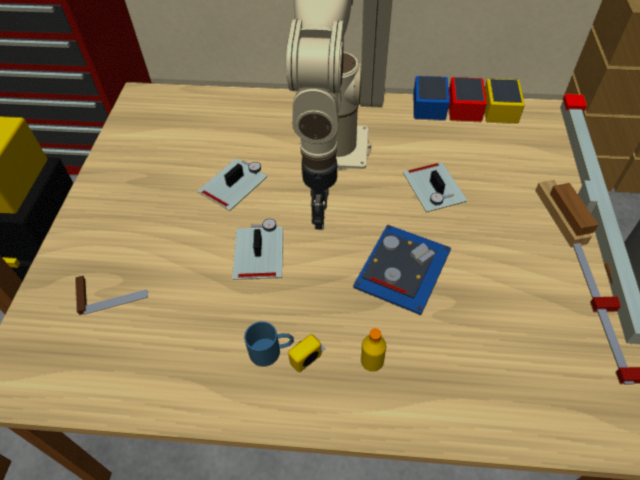

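View pics/side1.png

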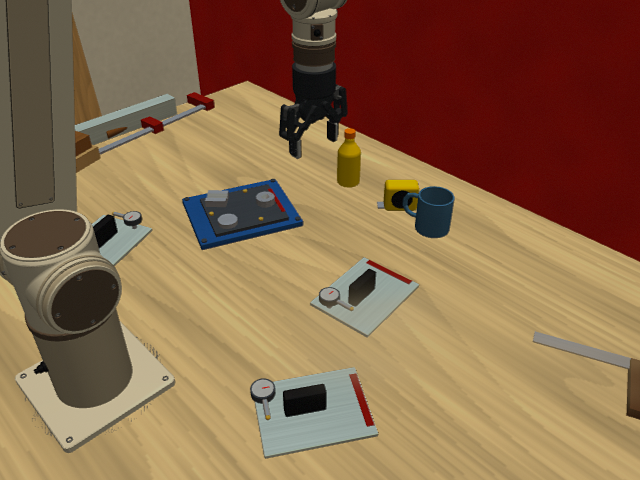

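Scene: three plates at (233,184), (258,250) and (435,187). The middle one at (258,250) looks farthest out. The base is at (403,268), its red stripe towards (388,284). I'll enlarge these.

```bash
python3 - <<'E'
from h import *
a=cv2.imread('pics/scene1.png')
A=cv2.resize(a[212:292,220:300],None,fx=5,fy=5,interpolation=cv2.INTER_CUBIC)
B=cv2.resize(a[220:316,350:456],None,fx=3.7736,fy=3.7736,interpolation=cv2.INTER_CUBIC)
o=np.zeros((400,800,3),np.uint8);o[:400,:400]=A;o[:B.shape[0],400:400+B.shape[1]]=B[:,:400]
cv2.imwrite('pics/crop1.png',o)
for p in [(233,184),(258,250),(435,187)]: print(ray('scene1',*p,.026))
E
```

```text
[ 0.21619832 -0.29518292  0.026     ]
[ 0.45546375 -0.17982306  0.026     ]
[0.18590233 0.30411983 0.026     ]
```

View pics/crop1.png

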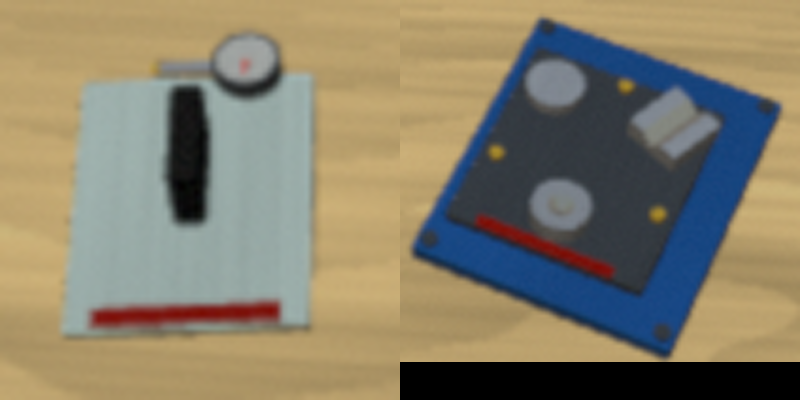

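```bash
cat > m.py <<'E'
from h import *
def fit(img,uv,loc,z):
    W=np.array([ray(img,u,v,z)[:2] for u,v in uv]);L=np.array(loc,float)
    wm,lm=W.mean(0),L.mean(0);a=(W-wm)[:,0]+1j*(W-wm)[:,1];b=(L-lm)[:,0]+1j*(L-lm)[:,1]
    q=(a*b.conj()).sum();q/=abs(q);t=complex(*wm)-q*complex(*lm)
    res=a-q*b; return np.array([t.real,t.imag]),np.degrees(np.angle(q)),np.abs(res)*1e3
E
python3 - <<'E'
from m import *
p=fit('scene1',[(237,228.4),(282.6,226.8),(232.4,278.8),(282.2,277.4)],[(-.08,-.065),(-.08,.065),(.09,-.065),(.09,.065)],.026)
print('plate',p)
b=fit('scene1',[(387.4,224.8),(450.7,247.8),(421,313.3),(353.7,286.8)],[(-.115,-.095),(-.115,.095),(.115,.095),(.115,-.095)],.016);print('base',b)
s=fit('scene1',[(385.8,233.8),(435.3,249.7),(413.9,297.6),(362.5,277.5)],[(-.0825,-.0725),(-.0825,.0725),(.0825,.0725),(.0825,-.0725)],.026);print('seat',s)
th=np.radians(b[1]);M=np.array([[np.cos(th),-np.sin(th)],[np.sin(th),np.cos(th)]])
print('seat center in base',M.T@(s[0]-b[0]))
for n,u,v,z in(('cone',392.7,274.1,.042),('flat',391,242,.0363)): print(n,M.T@(ray('scene1',u,v,z)[:2]-b[0]))
print(bot.camera('wrist')['tvec'],R.from_quat(bot.get_obs()['tool_rot']).as_matrix())
t=np.radians(p[1]);print('handle',p[0]+.007*-np.array([np.cos(t),np.sin(t)]))
E
```

```text
plate (array([ 0.456879  , -0.17772454]), np.float64(6.903542301496063), array([1.04531678, 1.68841792, 0.91867901, 0.79968455]))
base (array([0.47397661, 0.21187015]), np.float64(-21.41411239861557), array([2.12091567, 2.26727261, 3.54473199, 3.27350719]))
seat (array([0.47300864, 0.20064698]), np.float64(-20.465622526595794), array([3.84922621, 2.16078448, 2.3720203 , 2.11424749]))
seat center in base [ 0.0031965 -0.0108018]
cone [ 0.05216306 -0.01132391]
flat [-0.04710557 -0.05600231]
[-0.49731654 -0.03425623  0.37799309] [[-1.27364848e-05  9.99998719e-01 -1.60050621e-03]
 [ 9.99999999e-01  1.28061857e-05  4.35390397e-05]
 [ 4.35594803e-05 -1.60050566e-03 -9.99998718e-01]]
handle [ 0.44992975 -0.17856593]
```

```bash
python3 -m jog '[[[-0.06,-0.017,0,0,0,0],[-0.06,-0.017,0,0,0,0],[-0.06,-0.016,0,0,0,0],[0,0,0,0,0,-10.7],[0,0,0,0,0,-10.7],[0,0,0,0,0,-10.7],[0,0,0,0,0,-10.7],[0,0,0,0,0,-10.7],[0,0,0,0,0,-10.7],[0,0,0,0,0,-10.7],[0,0,0,0,0,-10.7],[0,0,0,0,0,-10.7]]]'
python3 - <<'E'
from h import *
snap('wrist','w1');o=bot.get_obs();print(o['eef_pos'],R.from_quat(o['tool_rot']).as_matrix().round(3),o['joint_pos'])
c=np.load('pics/w1.npz');M=cv2.Rodrigues(c['rvec'])[0];print(-M.T@c['tvec'],M.round(2))
E
```

```text
clock: 1.65
eef_pos: [0.446, -0.185, 0.2259]
tool_rot: [-0.065, 0.998, 0.002, -0.005]
ft_force: [-0.5, -0.4, -0.3]
grip_width: 0.0855
[ 0.44591767 -0.1849632   0.22584963] [[-0.991 -0.134 -0.01 ]
 [-0.134  0.991  0.003]
 [ 0.009  0.004 -1.   ]] [-3.92668143e-01  2.17161859e-01 -3.96709915e-02  1.32414475e+00
 -8.34757248e-04 -5.26979933e-01]
[ 0.38032177 -0.19489355  0.36852117] [[-0.13  0.99  0.01]
 [ 0.96  0.12  0.25]
 [ 0.25  0.04 -0.97]]
```

View pics/w1.png

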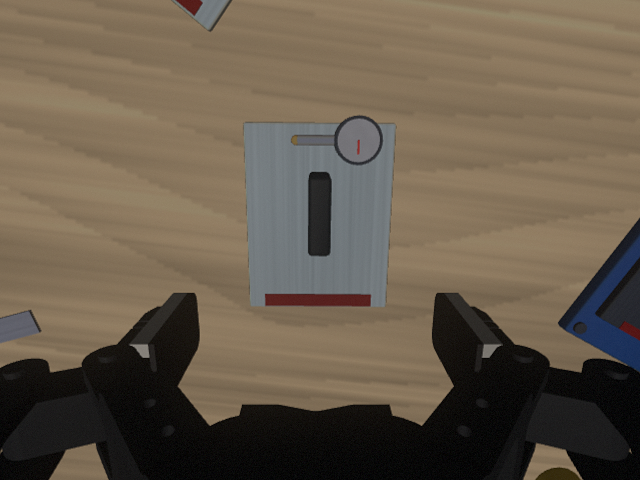

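Wrist view: plate corners at (244,122), (395,123), (386,306) and (250,306). The handle top spans x 308–330, y 173–255.

```bash
python3 - <<'E'
from m import *
p=fit('w1',[(244,122),(395,123),(250,306),(386,306)],[(-.08,-.065),(-.08,.065),(.09,-.065),(.09,.065)],.026)
print('plate',p); t=np.radians(p[1]);u=np.array([np.cos(t),np.sin(t)]);print('handle from plate',p[0]-.007*u)
h=fit('w1',[(308.5,173),(330,173),(309,255),(330,255)],[(-.032,-.009),(-.032,.009),(.032,-.009),(.032,.009)],.070);print('handle',h)
o=bot.get_obs();M=R.from_quat(o['tool_rot']).as_matrix()
print('tool delta',M.T@(np.r_[h[0],.0363]-o['eef_pos']),'yaw tool x',np.degrees(np.arctan2(-M[1,0],-M[0,0])))
E
```

```text
plate (array([ 0.45108416, -0.18067733]), np.float64(7.1394927167948365), array([1.72356081, 1.71883545, 0.88693945, 1.27091113]))
handle from plate [ 0.44413844 -0.18154733]
handle (array([ 0.44255036, -0.18199528]), np.float64(7.740353058596632), array([1.05570393, 1.02605067, 0.81742432, 0.87800533]))
tool delta [0.00119177 0.00255822 0.18958176] yaw tool x 7.696904124081452
```

```bash
python3 -m jog '[[[0,0.003,0.05,0.2,-0.5,0],[0,0,0.05,0,0,0],[0,0,0.035,0,0,0],[0,0,0,0,0,0],[0,0,0,0,0,0]]]'
python3 - <<'E'
from h import *
o=bot.get_obs();M=R.from_quat(o['tool_rot']).as_matrix()
print('tool delta',M.T@(np.r_[.4435,-.1818,.038]-o['eef_pos']),'yaw tool x',np.degrees(np.arctan2(-M[1,0],-M[0,0])),M[:,2])
E
```

```text
clock: 2.33
eef_pos: [0.4465, -0.1823, 0.0891]
tool_rot: [-0.062, 0.998, -0.0, 0.001]
ft_force: [-0.6, -0.2, -0.1]
grip_width: 0.0856
tool delta [0.00307134 0.00090622 0.05107846] yaw tool x 7.065839544201119 [ 3.02157102e-03 -6.14114707e-04 -9.99995246e-01]
```

```bash
python3 -m jog '[[[0.003,0.001,0.03,0,0.15,0],[0,0,0.02,0,0,0],[0,0,0,0,0,0]]]'
python3 -m jog '[[[0,0,0,0,0,0],[0,0,0,0,0,0],[0,0,0,0,0,0],[0,0,0,0,0,0],[0,0,0,0,0,0],[0,0,0,0,0,0]]]' 0
python3 - <<'E'
from h import *
o=bot.get_obs();M=R.from_quat(o['tool_rot']).as_matrix()
print(o['eef_pos'],o['ft_force'],'yaw tool x',np.degrees(np.arctan2(-M[1,0],-M[0,0])),M[:,2])
E
```

```text
clock: 2.7
eef_pos: [0.4488, -0.1839, 0.0441]
tool_rot: [-0.06, 0.998, -0.003, 0.006]
ft_force: [-0.7, 0.5, 0.7]
grip_width: 0.0855
clock: 3.45
eef_pos: [0.4523, -0.1853, 0.0489]
tool_rot: [-0.06, 0.998, -0.005, 0.009]
ft_force: [0.1, 0.1, 0.4]
grip_width: 0.0168
[ 0.45231504 -0.18528475  0.04890603] [0.06727811 0.11152212 0.37600652] yaw tool x 6.893097326475739 [ 0.01938745 -0.00854634 -0.99977552]
```

```bash
cat > s.py <<'E'
from h import *
import sys
# usage: s.py x y z yaw : delta in tool axes to the target pose (tool down, tool x opposite to yaw)
o=bot.get_obs();M=R.from_quat(o['tool_rot']).as_matrix();a=list(map(float,sys.argv[1:]))
t=np.radians(a[3]);c,s=np.cos(t),np.sin(t)
T=np.array([[-c,-s,0],[-s,c,0],[0,0,-1]])
print('t',o['clock'],'pos',o['eef_pos'].round(4),'F',o['ft_force'].round(1),'M',o['ft_torque'].round(2),'w',round(o['grip_width'],4))
print('d mm',(M.T@(np.array(a[:3])-o['eef_pos'])*1e3).round(1),'turn deg',np.degrees(R.from_matrix(M.T@T).as_rotvec()).round(2))
E
python3 -m jog '[[[0,0,0,0,0,0],[0,0,0,0,0,0],[0,0,0,0,0,0]]]' 0.0854; python3 s.py .4435 -.1818 .037 7.3
```

```text
clock: 3.82
eef_pos: [0.452, -0.1853, 0.0486]
tool_rot: [-0.06, 0.998, -0.005, 0.009]
ft_force: [-0.2, -0.4, 0.1]
grip_width: 0.0707
t 3.825 pos [ 0.452  -0.1853  0.0486] F [-0.2 -0.4  0.1] M [-0.04  0.02  0.01] w 0.0707
d mm [ 8.2  4.7 11.5] turn deg [-0.62  0.99 -0.42]
```

```bash
python3 -m jog '[[[0.008,0.005,0.012,-0.6,1,-0.4],[0,0,0,0,0,0],[0,0,0,0,0,0]]]'; python3 s.py .4435 -.1818 .037 7.3
```

```text
clock: 4.2
eef_pos: [0.4426, -0.181, 0.0352]
tool_rot: [-0.064, 0.998, 0.0, -0.001]
ft_force: [0.1, 0.3, 0.6]
grip_width: 0.0856
t 4.2 pos [ 0.4426 -0.181   0.0352] F [0.1 0.3 0.6] M [ 0.02 -0.06 -0.02] w 0.0856
d mm [-0.7 -0.9 -1.8] turn deg [ 0.05 -0.13  0.01]
```

```bash
python3 -m jog '[[[-0.001,-0.001,-0.001,0,0,0],[0,0,0,0,0,0],[0,0,0,0,0,0]]]' 0; python3 s.py .4435 -.1818 .037 7.3;  python3 -m jog '[[[0,0,0,0,0,0],[0,0,0,0,0,0],[0,0,0,0,0,0]]]'; python3 s.py .4435 -.1818 .037 7.3
```

```text
clock: 4.58
eef_pos: [0.4442, -0.1821, 0.0365]
tool_rot: [-0.064, 0.998, 0.0, -0.001]
ft_force: [-0.2, -0.0, 0.4]
grip_width: 0.0321
t 4.575 pos [ 0.4442 -0.1821  0.0365] F [-0.2 -0.   0.4] M [-0.04 -0.    0.02] w 0.0321
d mm [ 0.7  0.4 -0.5] turn deg [ 0.02 -0.09  0.01]
clock: 4.95
eef_pos: [0.4448, -0.1824, 0.0371]
tool_rot: [-0.064, 0.998, -0.0, -0.0]
ft_force: [-0.3, -0.8, 0.2]
grip_width: 0.0174
t 4.95 pos [ 0.4448 -0.1824  0.0371] F [-0.3 -0.8  0.2] M [-0.07 -0.02 -0.01] w 0.0174
d mm [1.2 0.8 0.1] turn deg [-0.02 -0.03  0.01]
```

```bash
python3 -m jog '[[[0,0,0,0,0,0],[0,0,0,0,0,0],[0,0,0,0,0,0],[0,0,-0.06,0,0,0],[0,0,-0.06,0,0,0],[-0.01,0.055,-0.012,0,0,0],[-0.011,0.055,-0.012,0,0,0],[-0.011,0.055,-0.012,0,0,0],[-0.011,0.055,-0.012,0,0,0],[-0.011,0.055,-0.012,0,0,0],[-0.011,0.055,-0.012,0,0,0],[-0.011,0.055,0,0,0,0]]]' 0.0854
python3 -m jog '[[[0,0,0,0,0,0]]]'
python3 - <<'E'
from h import *
snap('wrist','w2');snap('scene','scene2');o=bot.get_obs();print(o['clock'],o['eef_pos'])
E
```

```text
clock: 6.45
eef_pos: [0.4744, 0.2175, 0.2367]
tool_rot: [-0.058, 0.998, 0.002, 0.002]
ft_force: [1.0, 0.1, 0.3]
grip_width: 0.085
clock: 6.58
eef_pos: [0.4741, 0.2211, 0.2363]
tool_rot: [-0.061, 0.998, 0.002, 0.002]
ft_force: [-0.1, -0.1, 0.2]
grip_width: 0.0856
6.675 [0.473987   0.21790625 0.2363472 ]
```

View pics/w2.png

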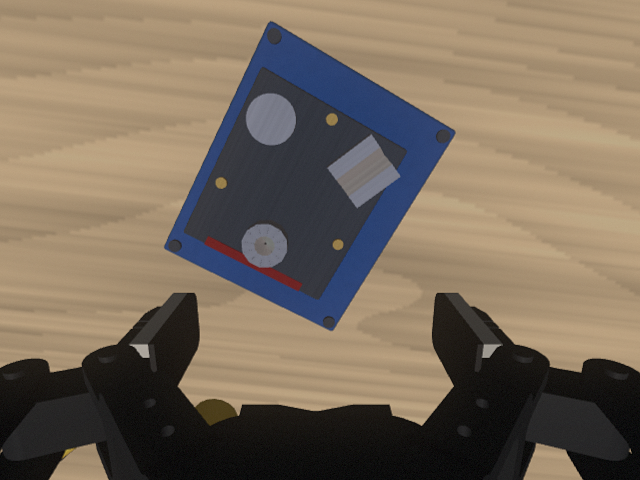

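Wrist view of the base: slab corners at (271,22), (455,132), (332,330) and (165,247). Pads: cone (264.5,245.5), flat (270.5,119), groove (364,172).

```bash
cat >> m.py <<'E'
def fitW(W,L):
    W=np.array(W);L=np.array(L,float);wm,lm=W.mean(0),L.mean(0);f=lambda q:q[:,0]+1j*q[:,1]
    a,b=f(W-wm),f(L-lm);q=(a*b.conj()).sum();q/=abs(q);t=complex(*wm)-q*complex(*lm)
    return np.array([t.real,t.imag]),np.degrees(np.angle(q)),np.abs(a-q*b)*1e3
E
python3 - <<'E'
from m import *
b=fit('w2',[(271,22),(455,132),(332,330),(165,247)],[(-.115,-.095),(-.115,.095),(.115,.095),(.115,-.095)],.016);print('base',b)
s=fit('w2',[(262,68),(406,152),(318,299),(184,232)],[(-.0825,-.0725),(-.0825,.0725),(.0825,.0725),(.0825,-.0725)],.026);print('seat',s)
W=[ray('w2',*p)[:2] for p in((264.5,245.5,.042),(364,172,.042),(270.5,119,.0363))]
k=fitW(W,[(.06,0),(-.04,.045),(-.04,-.045)]);print('pads',k)
th=np.radians(b[1]);M=np.array([[np.cos(th),-np.sin(th)],[np.sin(th),np.cos(th)]])
print('shift by pads',M.T@(k[0]-b[0]),'by seat',M.T@(s[0]-b[0]))
for w in W: print(M.T@(w-b[0]))
E
```

```text
base (array([0.46671747, 0.21065026]), np.float64(-21.81185983222888), array([3.63458122, 3.48475469, 3.22556892, 3.5224482 ]))
seat (array([0.46728723, 0.19955276]), np.float64(-21.765246210049717), array([2.03938344, 2.41094213, 2.43133   , 2.16372661]))
pads (array([0.45949487, 0.20249905]), np.float64(-21.71233796512237), array([0.34331186, 0.29415175, 0.21779152]))
shift by pads [-0.00367686 -0.01025129] by seat [ 0.00465236 -0.01009132]
[ 0.05599315 -0.01005203]
[-0.04348406  0.03479377]
[-0.04353965 -0.05553035]
```

```bash
python3 s.py .4445 -.1822 .15 7.3; python3 -m jog '[[[0.011,-0.057,0,0,0,0],[0.011,-0.057,0,0,0,0],[0.011,-0.057,0,0,0,0],[0.011,-0.057,0.02,0,0,0],[0.011,-0.057,0.02,0,0,0],[0.011,-0.057,0.02,0,0,0],[0.011,-0.057,0.02,0,0,0],[0,0,0,0,0,0],[0,0,0,0,0,0]]]' ; python3 s.py .4445 -.1822 .1 7.3
```

```text
t 6.675 pos [0.474  0.2179 0.2363] F [0.1 0.3 0.4] M [-0.04 -0.    0.04] w 0.0854
d mm [  76.8 -394.    85.1] turn deg [ 0.14  0.18 -0.52]
clock: 7.8
eef_pos: [0.4354, -0.203, 0.1562]
tool_rot: [-0.049, 0.999, 0.0, 0.002]
ft_force: [0.5, 0.9, 1.0]
grip_width: 0.0856
t 7.8 pos [ 0.4354 -0.203   0.1562] F [0.5 0.9 1. ] M [-0.01 -0.03  0.08] w 0.0856
d mm [-10.8  19.9  56.3] turn deg [-0.01  0.24 -1.72]
```

```bash
python3 -m jog '[[[-0.011,0.02,0.03,0,0.2,-1.7],[0,0,0.02,0,0,0],[0,0,0,0,0,0],[0,0,0,0,0,0]]]'; python3 s.py .4445 -.1822 .0368 7.3
```

```text
clock: 8.3
eef_pos: [0.4458, -0.1795, 0.1087]
tool_rot: [-0.065, 0.998, -0.001, 0.003]
ft_force: [-0.6, -0.4, 0.2]
grip_width: 0.0855
t 8.3 pos [ 0.4458 -0.1795  0.1087] F [-0.6 -0.4  0.2] M [-0. -0.  0.] w 0.0855
d mm [ 2.  -2.3 71.9] turn deg [-0.13  0.3   0.21]
```

```bash
python3 -m jog '[[[0.002,-0.002,0.035,-0.1,0.3,0.2],[0,0,0.03,0,0,0],[0,0,0,0,0,0],[0,0,0,0,0,0]]]'; python3 s.py .4445 -.1822 .0368 7.3
```

```text
clock: 8.8
eef_pos: [0.4491, -0.1828, 0.0485]
tool_rot: [-0.065, 0.998, -0.003, 0.005]
ft_force: [0.4, 0.4, 0.9]
grip_width: 0.0854
t 8.8 pos [ 0.4491 -0.1828  0.0485] F [0.4 0.4 0.9] M [-0.01 -0.04 -0.04] w 0.0854
d mm [ 4.6  1.3 11.7] turn deg [-0.35  0.56  0.1 ]
```

```bash
python3 -m jog '[[[0.0045,0.001,0.011,-0.35,0.55,0.1],[0,0,0,0,0,0],[0,0,0,0,0,0]]]'; python3 s.py .4445 -.1822 .0368 7.3
```

```text
clock: 9.18
eef_pos: [0.4463, -0.1832, 0.0396]
tool_rot: [-0.064, 0.998, -0.001, 0.002]
ft_force: [-0.0, -0.2, 0.2]
grip_width: 0.0854
t 9.175 pos [ 0.4463 -0.1832  0.0396] F [-0.  -0.2  0.2] M [-0.03  0.01 -0.02] w 0.0854
d mm [1.6 1.3 2.8] turn deg [-0.12  0.22 -0.01]
```

```bash
python3 -m jog '[[[0.002,0.001,0.003,-0.1,0.25,0],[0,0,0,0,0,0],[0,0,0,0,0,0],[0,0,0,0,0,0],[0,0,0,0,0,0],[0,0,0,0,0,0],[0,0,0,0,0,0]]]' 0; python3 s.py .4445 -.1822 .0368 7.3
```

```text
clock: 10.05
eef_pos: [0.4443, -0.1826, 0.0368]
tool_rot: [-0.064, 0.998, -0.0, -0.0]
ft_force: [-0.3, 0.4, 0.5]
grip_width: 0.0171
t 10.05 pos [ 0.4443 -0.1826  0.0368] F [-0.3  0.4  0.5] M [0.02 0.04 0.06] w 0.0171
d mm [-0.2  0.4  0. ] turn deg [-0.04 -0.01  0.01]
```

```bash
python3 -m jog '[[[0,0,-0.01,0,0,0],[0,0,-0.03,0,0,0],[0,0,-0.04,0,0,0],[0,0,-0.03,0,0,0],[0,0,0,0,0,0]]]'; python3 s.py .4443 -.1826 .14 7.3
python3 -m jog '[[[-0.004,0.03,0,0,0,0],[-0.0065,0.045,0,0,0,0],[-0.0065,0.045,0,0,0,0],[-0.0065,0.045,0,0,0,0],[-0.0065,0.045,0,0,0,0],[-0.0065,0.045,0,0,0,0],[-0.0065,0.045,0,0,0,0],[-0.0065,0.04,0,0,0,0],[-0.004,0.02,0,0,0,0],[0,0,0,0,0,9],[0,0,0,0,0,9],[0,0,0,0,0,8]]]';python3 -m jog '[[[0,0,0,0,0,0],[0,0,0,0,0,0]]]'; python3 s.py .4533 .2041 .12 -21.75
```

```text
clock: 10.68
eef_pos: [0.4404, -0.1809, 0.1474]
tool_rot: [-0.063, 0.998, 0.002, -0.005]
ft_force: [0.9, 0.1, -4.5]
grip_width: 0.0174
t 10.675 pos [ 0.4404 -0.1809  0.1474] F [ 0.9  0.1 -4.5] M [-0.   -0.04  0.03] w 0.0174
d mm [-3.7 -2.2  7.4] turn deg [ 0.28 -0.56 -0.03]
clock: 12.18
eef_pos: [0.4336, 0.1922, 0.1257]
tool_rot: [0.171, 0.985, -0.006, -0.023]
ft_force: [-0.8, 0.5, -5.4]
grip_width: 0.0174
clock: 12.42
eef_pos: [0.4314, 0.1914, 0.1227]
tool_rot: [0.169, 0.985, -0.007, -0.025]
ft_force: [-0.2, -0.3, -5.5]
grip_width: 0.0169
t 12.425 pos [0.4314 0.1914 0.1227] F [-0.2 -0.3 -5.5] M [ 0.02 -0.05  0.07] w 0.0169
d mm [-16.5  19.3   1.5] turn deg [-1.38 -2.69  2.3 ]
```

```bash
python3 -m jog '[[[-0.0165,0.019,0,-1.4,-2.7,2.3],[0,0,0,0,0,0],[0,0,0,0,0,0]]]'; python3 s.py .4533 .2041 .09 -21.75
```

```text
clock: 12.8
eef_pos: [0.4518, 0.2028, 0.1198]
tool_rot: [0.187, 0.982, -0.001, -0.001]
ft_force: [-0.1, -0.1, -4.9]
grip_width: 0.0173
t 12.8 pos [0.4518 0.2028 0.1198] F [-0.1 -0.1 -4.9] M [0.03 0.05 0.02] w 0.0173
d mm [-1.   1.8 29.8] turn deg [-0.16 -0.14  0.15]
```

```bash
python3 -m jog '[[[-0.001,0.002,0.015,-0.15,-0.15,0.15],[0,0,0.013,0,0,0],[0,0,0,0,0,0],[0,0,0,0,0,0]]]'; python3 s.py .4533 .2041 .0815 -21.75
```

```text
clock: 13.3
eef_pos: [0.4522, 0.2032, 0.0909]
tool_rot: [0.188, 0.982, -0.001, -0.001]
ft_force: [-0.8, -0.7, -4.4]
grip_width: 0.0173
t 13.3 pos [0.4522 0.2032 0.0909] F [-0.8 -0.7 -4.4] M [0.02 0.03 0.05] w 0.0173
d mm [-0.7  1.3  9.4] turn deg [-0.11 -0.11  0.07]
```

```bash
python3 -m jog '[[[-0.001,0.001,0.008,-0.1,-0.1,0.1],[0,0,0.001,0,0,0],[0,0,0,0,0,0]]]'; python3 s.py .4533 .2041 .0785 -21.75;python3 -m jog '[[[0,0,0.002,0,0,0],[0,0,0,0,0,0]]]'; python3 s.py .4533 .2041 .0765 -21.75;
```

```text
clock: 13.68
eef_pos: [0.4541, 0.204, 0.0821]
tool_rot: [0.189, 0.982, 0.0, 0.001]
ft_force: [-0.7, 0.2, -5.1]
grip_width: 0.0171
t 13.675 pos [0.4541 0.204  0.0821] F [-0.7  0.2 -5.1] M [0.04 0.04 0.01] w 0.0171
d mm [ 0.8 -0.2  3.6] turn deg [ 0.06  0.06 -0.02]
clock: 13.92
eef_pos: [0.4543, 0.2041, 0.0802]
tool_rot: [0.189, 0.982, 0.0, 0.001]
ft_force: [0.5, 0.2, -4.2]
grip_width: 0.0173
t 13.925 pos [0.4543 0.2041 0.0802] F [ 0.5  0.2 -4.2] M [0.01 0.02 0.  ] w 0.0173
d mm [ 0.9 -0.4  3.7] turn deg [ 0.07  0.08 -0.02]
```

```bash
python3 -m jog '[[[0.001,0,0.002,0,0.1,0],[0,0,0,0,0,0]]]'; python3 s.py .4533 .2041 .0765 -21.75;python3 -m jog '[[[0,0,0.0015,0,0,0],[0,0,0,0,0,0]]]'; python3 s.py .4533 .2041 .0731 -21.75;
```

```text
clock: 14.18
eef_pos: [0.4534, 0.2045, 0.0781]
tool_rot: [0.189, 0.982, 0.001, -0.0]
ft_force: [-0.3, 1.0, -5.2]
grip_width: 0.0174
t 14.175 pos [0.4534 0.2045 0.0781] F [-0.3  1.  -5.2] M [-0.03  0.08 -0.01] w 0.0174
d mm [-0.1 -0.4  1.6] turn deg [ 0.08 -0.03 -0.02]
clock: 14.42
eef_pos: [0.4533, 0.2046, 0.0766]
tool_rot: [0.189, 0.982, 0.001, -0.0]
ft_force: [0.2, -0.4, -4.1]
grip_width: 0.0173
t 14.425 pos [0.4533 0.2046 0.0766] F [ 0.2 -0.4 -4.1] M [-0.02  0.07 -0.03] w 0.0173
d mm [-0.1 -0.4  3.5] turn deg [ 0.08 -0.02 -0.02]
```

```bash
python3 -m jog '[[[0,0,0.0015,0,0,0],[0,0,0,0,0,0]]]'; python3 s.py .4533 .2041 .0731 -21.75;python3 -m jog '[[[0,0,0.001,0,0,0],[0,0,0,0,0,0]]]'; python3 s.py .4533 .2041 .0731 -21.75;
```

```text
clock: 14.68
eef_pos: [0.4534, 0.205, 0.0752]
tool_rot: [0.189, 0.982, 0.001, -0.0]
ft_force: [-0.1, 1.6, -3.7]
grip_width: 0.0173
t 14.675 pos [0.4534 0.205  0.0752] F [-0.1  1.6 -3.7] M [0.15 0.14 0.02] w 0.0173
d mm [-0.2 -0.8  2.1] turn deg [ 0.13 -0.04  0.  ]
clock: 14.92
eef_pos: [0.4533, 0.2055, 0.0746]
tool_rot: [0.188, 0.982, 0.002, -0.0]
ft_force: [-1.0, -0.4, -3.3]
grip_width: 0.017
t 14.925 pos [0.4533 0.2055 0.0746] F [-1.  -0.4 -3.3] M [ 0.19  0.25 -0.01] w 0.017
d mm [-0.6 -1.3  1.5] turn deg [ 0.2  -0.06  0.03]
```

```bash
python3 -m jog '[[[0,0.0008,0.0007,0.1,0,0],[0,0,0,0,0,0]]]'; python3 s.py .4533 .2041 .0731 -21.75;python3 -m jog '[[[0,0.0003,0.0008,0.1,0,0],[0,0,0,0,0,0]]]'; python3 s.py .4533 .2041 .0731 -21.75;
```

```text
clock: 15.18
eef_pos: [0.4531, 0.2062, 0.0741]
tool_rot: [0.188, 0.982, 0.001, -0.001]
ft_force: [-1.7, 0.9, -2.0]
grip_width: 0.0171
t 15.175 pos [0.4531 0.2062 0.0741] F [-1.7  0.9 -2. ] M [0.18 0.32 0.04] w 0.0171
d mm [-1.  -1.9  1. ] turn deg [ 0.06 -0.09  0.03]
clock: 15.42
eef_pos: [0.4528, 0.2064, 0.0737]
tool_rot: [0.188, 0.982, -0.0, -0.001]
ft_force: [-2.9, 0.1, -0.9]
grip_width: 0.0169
t 15.425 pos [0.4528 0.2064 0.0737] F [-2.9  0.1 -0.9] M [0.09 0.5  0.02] w 0.0169
d mm [-1.3 -1.9  0.6] turn deg [-0.07 -0.12  0.04]
```

```bash
python3 -m jog '[[[0.0008,0,0.0002,0,-0.1,0],[0,0,0,0,0,0]]]'; python3 s.py .4528 .2064 .0731 -21.75;python3 -m jog '[[[0.0005,0,0.0006,0,-0.1,0],[0,0,0,0,0,0]]]'; python3 s.py .4528 .2064 .0731 -21.75;
```

```text
clock: 15.68
eef_pos: [0.4522, 0.2064, 0.0733]
tool_rot: [0.188, 0.982, -0.001, 0.0]
ft_force: [-2.3, -0.1, -0.6]
grip_width: 0.0173
t 15.675 pos [0.4522 0.2064 0.0733] F [-2.3 -0.1 -0.6] M [0.   0.57 0.07] w 0.0173
d mm [-0.5  0.2  0.2] turn deg [-0.08  0.02  0.04]
clock: 15.92
eef_pos: [0.4522, 0.2065, 0.0732]
tool_rot: [0.188, 0.982, -0.001, 0.001]
ft_force: [-2.5, -1.1, 0.6]
grip_width: 0.0173
t 15.925 pos [0.4522 0.2065 0.0732] F [-2.5 -1.1  0.6] M [-0.03  0.57  0.08] w 0.0173
d mm [-0.6  0.2  0.1] turn deg [-0.07  0.18  0.03]
```

```bash
python3 -m jog '[[[0.0005,0,0.0012,0,0.1,0]]]'; python3 s.py .4522 .2065 .0731 -21.75;python3 -m jog '[[[0.0005,0,0.0012,0,0.1,0]]]'; python3 s.py .4522 .2065 .0731 -21.75; python3 - <<'E'
from h import *
c=snap('side','side2');a=cv2.imread('pics/side2.png');cv2.imwrite('pics/side2c.png',cv2.resize(a[150:270,160:320],None,fx=5,fy=5,interpolation=cv2.INTER_CUBIC))
E
```

```text
clock: 16.05
eef_pos: [0.4522, 0.2066, 0.073]
tool_rot: [0.189, 0.982, -0.001, 0.001]
ft_force: [-4.7, -3.4, 12.1]
grip_width: 0.0169
t 16.05 pos [0.4522 0.2066 0.073 ] F [-4.7 -3.4 12.1] M [-0.63  1.01  0.09] w 0.0169
d mm [-0.1 -0.  -0.1] turn deg [-0.05  0.15  0.02]
clock: 16.18
eef_pos: [0.4522, 0.2066, 0.073]
tool_rot: [0.189, 0.982, -0.001, 0.001]
ft_force: [-4.7, -2.6, 10.4]
grip_width: 0.0174
t 16.175 pos [0.4522 0.2066 0.073 ] F [-4.7 -2.6 10.4] M [-0.6   0.97  0.1 ] w 0.0174
d mm [-0.1 -0.  -0.1] turn deg [-0.04  0.14  0.01]
```

View pics/side2c.png

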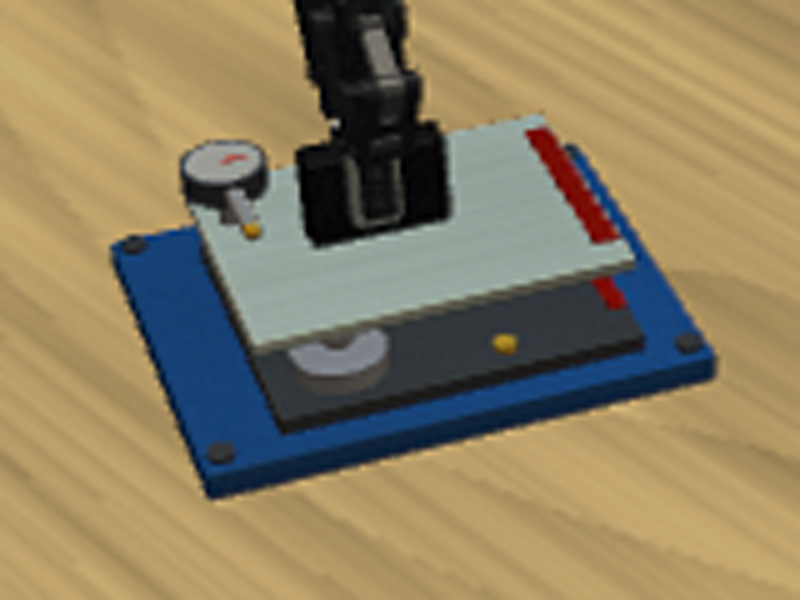

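The crop shows the plate over the seats, red end to red end: plate stripe around (575,185), seat stripe at (608,292). Pressure built up without any further drop, so it is home. Now bedding it.

```bash
python3 -m jog '[[[0.0008,0.0003,0.0014,0,0,0]]]'; python3 -m jog '[[[0.0008,0.0003,0.0014,0,0,0]]]';python3 s.py .4522 .2065 .0731 -21.75; python3 -m jog '[[[0.0008,0.0003,0.0014,0,0,0],[0.0008,0.0003,0.0014,0,0,0]]]'; python3 s.py .4522 .2065 .0731 -21.75
```

```text
clock: 16.35
eef_pos: [0.4521, 0.2066, 0.073]
tool_rot: [0.189, 0.982, -0.001, 0.002]
ft_force: [-3.7, -4.6, 10.6]
grip_width: 0.0172
clock: 16.48
eef_pos: [0.4521, 0.2066, 0.073]
tool_rot: [0.189, 0.982, -0.001, 0.003]
ft_force: [-3.9, -3.7, 10.7]
grip_width: 0.0174
t 16.475 pos [0.4521 0.2066 0.073 ] F [-3.9 -3.7 10.7] M [-0.79  1.06  0.15] w 0.0174
d mm [-0.1 -0.1 -0.1] turn deg [-0.06  0.38 -0.03]
clock: 16.73
eef_pos: [0.4521, 0.2067, 0.073]
tool_rot: [0.189, 0.982, -0.002, 0.005]
ft_force: [-3.2, -4.2, 10.2]
grip_width: 0.0168
t 16.725 pos [0.4521 0.2067 0.073 ] F [-3.2 -4.2 10.2] M [-0.74  1.13  0.17] w 0.0168
d mm [-0.2 -0.1 -0.1] turn deg [-0.07  0.62 -0.08]
```

```bash
python3 -m jog '[[[0,0,0.0014,0,0.5,0]]]'; python3 s.py .4522 .2065 .0731 -21.75; python3 -m jog '[[[0,0,0.0015,0,0.3,0]]]'; python3 s.py .4522 .2065 .0731 -21.75
```

```text
clock: 16.85
eef_pos: [0.4522, 0.2066, 0.073]
tool_rot: [0.189, 0.982, -0.001, 0.001]
ft_force: [-6.0, -2.0, 10.3]
grip_width: 0.0172
t 16.85 pos [0.4522 0.2066 0.073 ] F [-6.  -2.  10.3] M [-0.38  1.37  0.19] w 0.0172
d mm [-0.  -0.1 -0.1] turn deg [-0.04  0.16 -0.07]
clock: 16.98
eef_pos: [0.4523, 0.2065, 0.073]
tool_rot: [0.189, 0.982, 0.0, -0.001]
ft_force: [-6.1, -2.1, 12.4]
grip_width: 0.0173
t 16.975 pos [0.4523 0.2065 0.073 ] F [-6.1 -2.1 12.4] M [-0.49  1.24  0.21] w 0.0173
d mm [ 0.  -0.  -0.1] turn deg [-0.01 -0.12 -0.05]
```

```bash
python3 -m jog '[[[0.0006,0.0002,0.0016,0,0,0],[0.0006,0.0002,0.0016,0,0.1,0]]]'; python3 s.py .4522 .2065 .0731 -21.75; python3 -m jog '[[[0.0006,0.0002,0.0016,0,0.1,0],[0.0006,0.0002,0.0016,0,0.1,0]]]'; python3 s.py .4522 .2065 .0731 -21.75;  python3 -m jog '[[[0.0004,0.0002,0.0016,0,0.1,0],[0.0004,0.0002,0.0016,0,0.1,0]]]'; python3 s.py .4522 .2065 .0731 -21.75
```

```text
clock: 17.23
eef_pos: [0.4522, 0.2066, 0.073]
tool_rot: [0.189, 0.982, -0.0, -0.0]
ft_force: [-4.6, -3.4, 10.8]
grip_width: 0.0174
t 17.225 pos [0.4522 0.2066 0.073 ] F [-4.6 -3.4 10.8] M [-0.81  0.99  0.17] w 0.0174
d mm [-0.  -0.1 -0.1] turn deg [-0.   -0.   -0.05]
clock: 17.48
eef_pos: [0.4522, 0.2066, 0.073]
tool_rot: [0.189, 0.982, -0.0, 0.0]
ft_force: [-4.7, -3.6, 11.2]
grip_width: 0.0172
t 17.475 pos [0.4522 0.2066 0.073 ] F [-4.7 -3.6 11.2] M [-0.8   1.03  0.18] w 0.0172
d mm [-0.1 -0.1 -0.1] turn deg [-0.    0.03 -0.06]
clock: 17.73
eef_pos: [0.4522, 0.2066, 0.073]
tool_rot: [0.189, 0.982, 0.0, 0.0]
ft_force: [-6.3, -2.9, 12.1]
grip_width: 0.0171
t 17.725 pos [0.4522 0.2066 0.073 ] F [-6.3 -2.9 12.1] M [-0.82  1.15  0.15] w 0.0171
d mm [-0.  -0.1 -0.1] turn deg [ 0.01  0.01 -0.05]
```

```bash
python3 -m jog '[[[0.0006,0.0002,0.0018,0,0.1,0],[0.0006,0.0002,0.0018,0,0.1,0]]]'; python3 -m jog '[[[0.0006,0.0002,0.0018,0,0.1,0],[0.0006,0.0002,0.0018,0,0.1,0]]]'; python3 -m jog '[[[0.0006,0.0002,0.0018,0,0.1,0]]]'; python3 -m jog '[[[0.0004,0.0002,0.0018,0,0.1,0]]]'; python3 s.py .4522 .2065 .0731 -21.75
```

```text
clock: 17.98
eef_pos: [0.4522, 0.2066, 0.073]
tool_rot: [0.189, 0.982, 0.0, 0.0]
ft_force: [-4.8, -2.9, 12.9]
grip_width: 0.0173
clock: 18.23
eef_pos: [0.4522, 0.2066, 0.073]
tool_rot: [0.189, 0.982, 0.0, 0.001]
ft_force: [-5.3, -2.9, 12.6]
grip_width: 0.0174
clock: 18.35
eef_pos: [0.4522, 0.2066, 0.073]
tool_rot: [0.189, 0.982, 0.0, 0.001]
ft_force: [-6.0, -4.0, 12.6]
grip_width: 0.0171
clock: 18.48
eef_pos: [0.4522, 0.2066, 0.073]
tool_rot: [0.189, 0.982, 0.0, 0.001]
ft_force: [-5.6, -4.2, 13.4]
grip_width: 0.0172
t 18.475 pos [0.4522 0.2066 0.073 ] F [-5.6 -4.2 13.4] M [-0.82  1.28  0.14] w 0.0172
d mm [-0.  -0.1 -0.1] turn deg [ 0.04  0.09 -0.07]
```

```bash
python3 -m jog '[[[0,0,0,0,0,0],[0,0,0,0,0,0]]]'; python3 s.py .4522 .2065 .0731 -21.75; python3 -m jog '[[[0,0,0,0,0,0],[0,0,0,0,0,0],[0,0,0,0,0,0],[0,0,0,0,0,0]]]' 0.0854; python3 s.py .4522 .2065 .0731 -21.75
```

```text
clock: 18.73
eef_pos: [0.4522, 0.2065, 0.0732]
tool_rot: [0.189, 0.982, 0.0, 0.001]
ft_force: [-1.6, -0.3, -0.5]
grip_width: 0.0173
t 18.725 pos [0.4522 0.2065 0.0732] F [-1.6 -0.3 -0.5] M [-0.06  0.46  0.1 ] w 0.0173
d mm [ 0.  -0.   0.1] turn deg [ 0.06  0.11 -0.07]
clock: 19.23
eef_pos: [0.455, 0.2074, 0.0736]
tool_rot: [0.19, 0.982, 0.002, 0.003]
ft_force: [-0.4, 0.0, -0.7]
grip_width: 0.0853
t 19.225 pos [0.455  0.2074 0.0736] F [-0.4  0.  -0.7] M [-0.01  0.    0.  ] w 0.0853
d mm [ 2.2 -1.9  0.5] turn deg [ 0.25  0.34 -0.11]
```

Released with no force left on the tool. Rising clear and looking.

```bash
python3 -m jog '[[[0,0,-0.02,0,0,0],[0,0,-0.05,0,0,0],[0,0,-0.05,0,0,0],[0,0,-0.04,0,0,0],[0,0,0,0,0,0],[0,0,0,0,0,0]]]'; python3 - <<'E'
from h import *
snap('wrist','w3');snap('side','side3');print(bot.get_obs()['eef_pos'])
w=cv2.imread('pics/w3.png');s=cv2.resize(cv2.imread('pics/side3.png')[170:260,170:320],(640,384),interpolation=cv2.INTER_CUBIC)
o=np.vstack([cv2.resize(w[:340],(400,212)),cv2.resize(s,(400,240))]);cv2.imwrite('pics/chk.png',cv2.resize(o,(530,600)))
E
```

```text
clock: 19.98
eef_pos: [0.4535, 0.2069, 0.2371]
tool_rot: [0.19, 0.982, 0.001, 0.003]
ft_force: [0.2, 0.1, -0.6]
grip_width: 0.0855
[0.45333636 0.20681235 0.23663587]
```

View pics/w3.png

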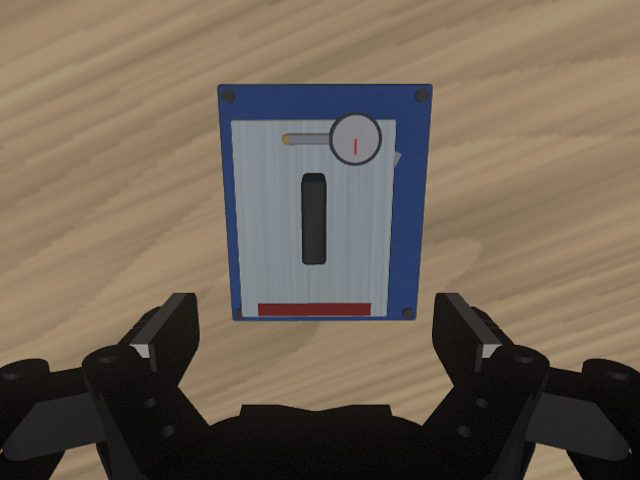

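View pics/chk.png

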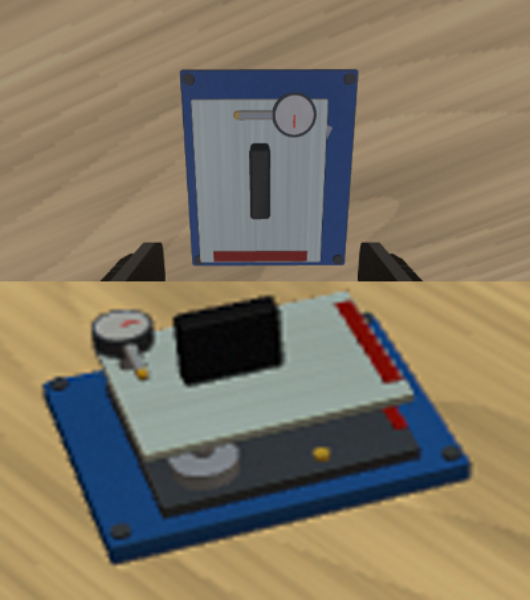

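The wrist view shows the plate parallel to the slab, with plate corners at (232,120), (397,121), (387,317) and (242,317). The side view shows it level. One numeric check follows, then I hand it in.

```bash
python3 - <<'E'
from m import *
L=[(-.08,-.065),(-.08,.065),(.09,-.065),(.09,.065)]
print(fit('w3',[(232,120),(397,121),(242,317),(387,317)],L,.0623))
print(fit('w3',[(218,84),(432,84),(233,321),(416,321)],[(-.115,-.095),(-.115,.095),(.115,-.095),(.115,.095)],.016))
o=bot.get_obs();print(o['clock'],o['ft_force'].round(1));print(bot.job_done())
E
```

```text
(array([0.46017207, 0.20278419]), np.float64(-22.009898684533205), array([0.96363851, 1.45023275, 0.93484659, 0.86835988]))
(array([0.46733374, 0.21043778]), np.float64(-21.775192174965884), array([1.81437687, 2.3985221 , 1.96265699, 1.12574685]))
20.075 [ 0.1 -0.6 -0.9]
the job is handed in; nothing more can be done
None
```

I set the farthest plate on the blue base, red end to red end, pressed it down, let go and moved clear. I handed the job in at about 20 s; no verdict was reported.

- **Regrasp:** I closed on the plate's handle twice before the final grip. The first grip was too high on the bar. I released the second so I could look at the base with the wrist camera.
- **Finding the seat:** I felt contact about 2 mm above home. I then followed the side forces as the feet slid in, keeping hold of the plate throughout. The tool stopped 36.2 mm above its bench height (36.3 mm expected) and went no lower as the force built up.
- **Bedding:** Readings were 10.2–13.4 N for about 2.4 s, and 12.6–13.4 N for the last half second. With the plate's weight that is under about 20 N on the base. A side force of 5–7 N was also present while pressing, which I did not fully remove. It dropped to under 2 N before I opened the fingers.
- **Tool tilt while pressing:** The tool tipped by about 0.6° for a moment, and I corrected it.
- **Last checks:** After release, the camera put the plate within about 1 mm of the seat pads I had measured. Its yaw was -22.0° against the base's -21.8°, within measuring error. It looked level in the side view, and the tool was free of load.
- **Disagreement:** The scene camera's positions were about 6–7 mm off the wrist camera's in x. I relied on the wrist camera and on feel.
- **Not checked:** I took no final picture of the glue bottle, mug and tape measure. The arm's path did not go near them.

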